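# Make up two sampling kits

### The job

Make up the two sampling kits. The blue tray gets the red-capped bottle, the amber jar and the green-lidded pot; the grey tray gets the black-capped bottle and the yellow-lidded pot, and no jar. Stand each one in its own recess of the tray, bottle in the large recess, jar in the medium, pot in the small, flat on the recess floor, keep everything upright all the while, and leave the glass beaker standing where it is.

Things in the scene. Friction and masses are not known exactly. Their poses are not given: they have to be found in the camera images.
- red_bottle: White plastic sample bottle with a red screw cap, standing upright. Round body 56 mm in diameter up to 58 mm height, then a shoulder and a 32 mm cap; 85 mm tall in all, about 0.13 kg. Origin: centre of the underside; z points up through the cap.
- black_bottle: White plastic sample bottle with a black screw cap, standing upright. Round body 56 mm in diameter up to 58 mm height, then a shoulder and a 32 mm cap; 85 mm tall in all, about 0.13 kg. Origin: centre of the underside; z points up through the cap.
- amber_jar: Amber glass jar with a white screw lid, standing upright. Cylinder 46 mm in diameter up to 54 mm, lid 45 mm in diameter above; 70 mm tall, about 0.12 kg. Origin: centre of the underside; z up.
- yellow_pot: Small white sample pot with a yellow lid, standing upright. Plain cylinder 42 mm in diameter, 48 mm tall (the lid is the top 14 mm, same diameter), about 0.06 kg. Origin: centre of the underside; z up.
- green_pot: Small white sample pot with a green lid, standing upright. Plain cylinder 42 mm in diameter, 48 mm tall (the lid is the top 14 mm, same diameter), about 0.06 kg. Origin: centre of the underside; z up.
- blue_tray: Blue plastic kit tray, fixed, 250 x 96 mm, 12 mm high. Three square, white-floored recesses 6 mm deep (floor 6 mm above the bench) in a row on its x axis, y = 0: large (74 mm wide) centred at x = +80 mm, medium (64 mm) at x = 0, small (60 mm) at x = -78 mm. Origin: centre of the underside; x towards the large recess, which lies away from the robot (yaw within 15 degrees), z up.
- grey_tray: Grey plastic kit tray, fixed, 250 x 96 mm, 12 mm high. Three square, white-floored recesses 6 mm deep (floor 6 mm above the bench) in a row on its x axis, y = 0: large (74 mm wide) centred at x = +80 mm, medium (64 mm) at x = 0, small (60 mm) at x = -78 mm. Origin: centre of the underside; x towards the large recess, which lies away from the robot (yaw within 15 degrees), z up.
- beaker: Clear glass beaker, empty, 62 mm in diameter at the rim, 70 mm tall, standing loose among the stock. Not part of any kit: leave it where it is. Origin: centre of the underside; z up.
Things that resemble listed ones, but are neither listed nor needed, are in the scene too. What is shaped like the yellow_pot but purple is not meant. Leave any purple look-alike of the red_bottle alone.

How it is judged:
By the outcome, as a careful person would: the job done as asked, in the order asked, and still so for the second after the job is handed in, with the robot touching nothing.
It also fails if it takes over 136 s, if anything falls off the work surface, if the arm or the gripper's body presses on something with over 40 N, if the wrist force passes 120 N, or if a joint passes its speed limit or range.

### The arm

A 7-joint arm with a two-finger parallel gripper is mounted at the origin on the work surface. World frame = base frame: x ahead of the robot, y to its left, z up, the work surface at z = 0. Lengths are in m, angles in degrees, forces in N, time in s.
With the tool pointing down it reaches from about 0.425 to 0.875 m from the base axis. Payload 4.7 kg.
Tool frame: the origin (TCP) lies on the centre line of the jaws, within the pads' length; the fingertips stand 19 mm ahead of it and the grasp point (between the pads) is the TCP; z points along the fingers, y is the line along which they close (so a half turn about z gives the same grasp; the last joint's range is limited). The gripper opens to 87 mm and grips with 3 to 60 N. Pads are 19 mm wide; open, the fingers measure 117 mm over their backs; the gripper's body (75 mm by 190 mm) begins 51 mm behind the grasp point.
Start: joints at [-76.026, 18.392, -4.016, 83.108, 1.295, 78.541, -3.26], TCP at [0.148, 0.633, 0.242] pointing down, gripper open.
Joint ranges: [-163.93, 163.93], [-17.29, 119.83], [-79.2, 71.16], [3.27, 140.29], [-89.18, 269.18], [5.43, 117.66], [-154.24, 154.24]. Speed limits (degrees/s): [147.25, 147.25, 180, 180, 180, 180, 180].

### API

Orientations are given as [roll, pitch, yaw] about the fixed x, y, z axes, in that order (R = Rz(yaw) Ry(pitch) Rx(roll)).
In Python, from cell import env, imaging gives the robot as it stands.
- The arm moves only by the shell command python3 -m crank 'ROWS' [OPENING] [FORCE]. ROWS is JSON, a list of rows, each an object of numbers: "x", "y", "z": the shift along the tool's x, y, z in m; "turn": the turn about the tool's z in rad. In form: [{"x": .., "y": .., "z": .., "turn": ..}, ...]. A call has 1 to 12 rows; each row is the pose to reach, as a shift and turn from the pose commanded when the call began, along the tool's axes at that moment; what a row does not reach only later rows make up. A row lasts 1/8 s, in which the tool goes at most 62.5 mm and 10.7 degrees, less where a joint would pass 70% of its speed; a pose out of reach is approached as far as the arm can. A call with a gripper value outside its range is refused whole. OPENING is the finger opening in m, from 0 to 0.087, set as the call begins (- or left out, the last holds). The fingers move at their own pace and stop on an object; FORCE is the grip in N (left out, the last holds). Time passes only in rows, so rows that repeat a pose let the fingers close. It gives the time, the measured TCP pose, the force, the opening and the grip force at its end, in the units of the state.
- env.get_obs(): the state, without advancing time (a new reading comes with each control period).
- imaging.read_camera(name): name is "scene" or "top" or "wrist"; returns the picture (384x512x3 uint8, red, green, blue); there is no depth.
- imaging.get_calibration(name): a dict with "camera_matrix" (3x3 intrinsics, pixels), "position" and "attitude" of the camera in the world. Camera axes: x right, y up, looking along -z (the intrinsics and any distortion apply to the point x, -y, -z); pixel columns grow to the right and rows downward; lengths in m; the calibration is good to about 2 mm. A picture is of the moment at which its call begins: read the wrist's pose just before it. get_calibration takes no time and is no camera call; for the wrist camera it gives the pose at the moment of the call.
- env.sign_off(): hands the job in; it is judged then, once.
The state is a dict: "time_s": time; "qpos": joint angles; "joint_velocities": joint speeds; "effort": joint torques, N m; "tool_pos": TCP position; "tool_rot": TCP orientation; "force": force on the tool from outside, world axes, zero at the start; "wrist_torque": the same for the moment, N m; "grip_width": finger opening in m; "grasp_force": force on a finger pad.
Only numpy, scipy, OpenCV 4.12 (cv2) and the standard library are available. Lean on these libraries where they do the work, as an engineer would, in place of code of your own. Each camera call takes 0.05 s, during which the arm holds its last target. There are 200 camera calls.

## Working session

There is one attempt and no reset: what is moved stays moved. The work goes in short steps, Python scripts to look and compute and a shell command to move; the robot and the scene stay as the last step left them, time stands still between calls to the robot, and variables do not carry over. Pictures are saved under pics/ and viewed, at most 14 in all, crops included, and the job is handed in when it is done.

```bash
ls; mkdir -p pics; python3 - <<'E'
from cell import env, imaging
import cv2
for n in("scene","top"):
    im=imaging.read_camera(n); cv2.imwrite(f"pics/{n}0.png",im[:,:,::-1])
    c=imaging.get_calibration(n); print(n,c)
print(env.get_obs())
E
```

```text
pics
scene {'camera_matrix': array([[404.35535368,   0.        , 249.05951783],
       [  0.        , 404.35535368, 189.74406887],
       [  0.        ,   0.        ,   1.        ]]), 'position': array([ 1.38262607, -0.14088867,  0.73929613]), 'attitude': array([49.19964723,  0.27081852, 80.2027216 ])}
top {'camera_matrix': array([[413.96251991,   0.        , 256.95385364],
       [  0.        , 413.96251991, 187.46834085],
       [  0.        ,   0.        ,   1.        ]]), 'position': array([ 0.48427065, -0.01015181,  1.00655879]), 'attitude': array([  5.33375959,  -0.3414689 , -91.03160968])}
{'time_s': 0.1, 'qpos': array([-76.02633158,  18.43628518,  -4.01536472,  83.16599261,
         1.2964366 ,  78.54126005,  -3.26168315]), 'joint_velocities': array([ 0.06667335, -0.03413828,  0.01490665, -0.11799067,  0.0226649 ,
        0.0185331 , -0.02343996]), 'effort': array([ 4.54322344e-05, -4.92564583e+01, -4.05771509e-01, -3.13401818e+01,
       -6.41402858e-02,  3.93589691e-02,  5.89125420e-05]), 'tool_pos': array([0.14800414, 0.63246357, 0.24057097]), 'tool_rot': array([-1.79901771e+02,  6.82397934e-03,  1.66834335e+02]), 'force': array([-0.20886972, -0.25424478,  0.10183185]), 'wrist_torque': array([ 0.04608149,  0.04589865, -0.00935738]), 'grasp_force': 0.0, 'grip_width': 0.08704492718333483}
```

View pics/top0.png

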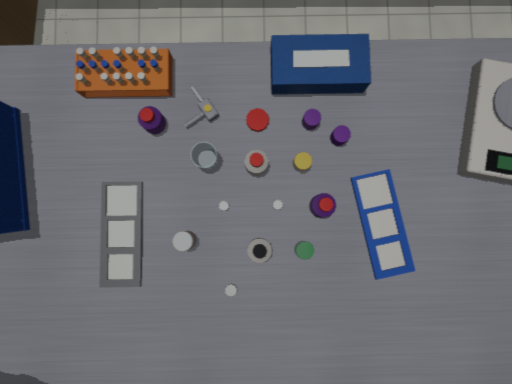

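View pics/scene0.png

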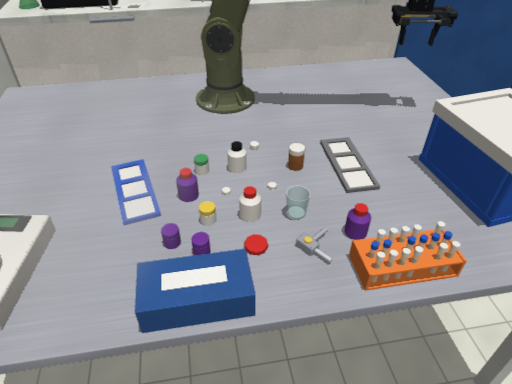

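Top view:
- Red-capped candidates are (257,160) with a white body, and (150,118) and (323,205) with purple bodies. The white one is red_bottle. (257,120) is a flat red disc.
- black_bottle is at (260,250), the jar at (183,241), green_pot at (305,250) and the beaker at (205,156).
- yellow_pot is at (303,161). The purple look-alikes are at (312,118) and (341,134).
- The grey tray is on the left and the blue tray on the right.

Next I measure, and make a crop to confirm.

```bash
cat > h.py <<'E'
import numpy as np, cv2
from scipy.spatial.transform import Rotation as R
from cell import env, imaging
def cast(n,uv,z,c=None):
    c=c or imaging.get_calibration(n); K=c["camera_matrix"]
    u,v=uv; d=np.array([(u-K[0,2])/K[0,0],-(v-K[1,2])/K[1,1],-1])
    d=R.from_euler("xyz",c["attitude"],degrees=True).apply(d); p=np.array(c["position"])
    return p+d*(z-p[2])/d[2]
def blobs(m,amin=20):
    n,l,s,ce=cv2.connectedComponentsWithStats(m.astype(np.uint8))
    return [(ce[i],s[i,4],l==i) for i in range(1,n) if s[i,4]>=amin]
E
python3 - <<'E'
from h import *
im=imaging.read_camera("top"); hsv=cv2.cvtColor(im,cv2.COLOR_RGB2HSV); H,S,V=[hsv[...,i].astype(int) for i in range(3)]
def near(m,p,z,name,r=14):
    for c,a,_ in blobs(m):
        if np.hypot(*(c-p))<r:
            print(name,c.round(1),a,cast("top",c,z)[:2].round(4))
near(((H<8)|(H>172))&(S>150),(257,160),.085,"red",8)
near(((H<8)|(H>172))&(S>150),(323,205),.085,"decoy",8)
near((V<50),(260,250),.085,"black",8)
near((H>20)&(H<35)&(S>120),(303,161),.048,"yellow")
near((H>50)&(H<85)&(S>100),(305,250),.048,"green")
near((S<40)&(V>140),(183,241),.070,"jar")
w=(S<50)&(V>150)
for nm,ps in dict(blue=[(375,191),(382,224),(390,257)],grey=[(122,200),(121,234),(121,267)]).items():
    for p in ps:
        for c,a,l in blobs(w):
            if np.hypot(*(c-p))<10:
                r=cv2.minAreaRect(np.argwhere(l)[:,::-1].astype(np.float32))
                print(nm,c.round(1),a,cast("top",c,.006)[:2].round(4),cast("top",r[0],.006)[:2].round(4))
print("purple",[cast("top",p,.048)[:2].round(3) for p in((312,118),(341,134))],"beaker",cast("top",(203,152),.07)[:2].round(3),"caps",[cast("top",p,.005)[:2].round(3) for p in((224,206),(278,205),(231,290))])
big=cv2.resize(im[90:280,140:360],None,fx=3.5,fy=3.15,interpolation=cv2.INTER_CUBIC)
cv2.imwrite("pics/crop.png",big[:,:,::-1])
E
```

```text
red [256.1 159.4] 134 [ 0.6336 -0.0164]
decoy [325.5 204.1] 152 [ 0.5303 -0.1693]
black [259.4 250.8] 129 [ 0.4299 -0.02  ]
yellow [302.4 160.8] 224 [ 0.6345 -0.1251]
green [307.3 250. ] 126 [ 0.4276 -0.1305]
green [298.7 250.8] 28 [ 0.426  -0.1106]
jar [181.7 240.9] 283 [0.4542 0.1537]
blue [373.9 191.2] 842 [ 0.5636 -0.3017] [ 0.5638 -0.3018]
blue [382.  223.4] 626 [ 0.4853 -0.3178] [ 0.4855 -0.318 ]
blue [389.8 255.3] 556 [ 0.4089 -0.3331] [ 0.4091 -0.3331]
grey [121.5 200. ] 814 [0.5528 0.3101] [0.5529 0.3112]
grey [120.9 233.4] 644 [0.4726 0.3104] [0.4724 0.3102]
grey [120.1 266.6] 548 [0.3942 0.3114] [0.3943 0.3116]
purple [array([ 0.736, -0.151]), array([ 0.697, -0.218])] beaker [0.655 0.105] caps [array([0.534, 0.063]), array([ 0.534, -0.068]), array([0.334, 0.048])]
```

View pics/crop.png

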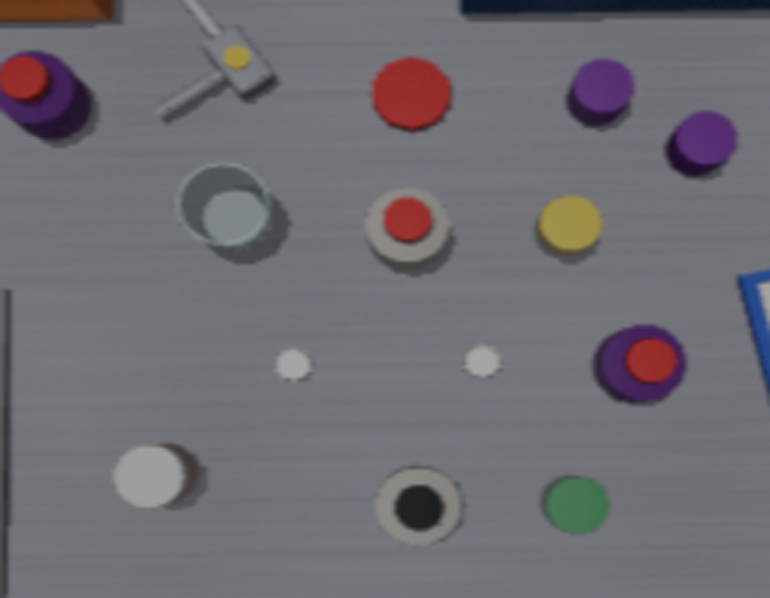

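The crop confirms them: white body with red cap at (410,225), black cap at (418,507), yellow lid at (570,222), green lid at (577,505) and the white-lidded amber jar at (150,477). The purple bottles (25,80) and (650,360) and the purple pots (602,88) and (702,140) are decoys. I'll hold tool yaw at 180 so that tool x = -X, y = +Y, z = down. First I move towards the red bottle.

```bash
python3 -m crank '[{"x":-0.03,"y":-0.025,"turn":-0.115},{"x":-0.075,"y":-0.063,"turn":-0.23},{"x":-0.12,"y":-0.1,"turn":-0.23},{"x":-0.165,"y":-0.138,"turn":-0.23},{"x":-0.21,"y":-0.176,"turn":-0.23},{"x":-0.255,"y":-0.214,"turn":-0.23},{"x":-0.3,"y":-0.252,"turn":-0.23},{"x":-0.345,"y":-0.29,"turn":-0.23},{"x":-0.39,"y":-0.328,"turn":-0.23},{"x":-0.435,"y":-0.365,"turn":-0.23},{"x":-0.48,"y":-0.403,"turn":-0.23},{"x":-0.52,"y":-0.436,"turn":-0.23}]' 0.087 20; python3 -c "
from h import *
o=env.get_obs();print(o['tool_pos'],o['tool_rot'],o['qpos'])"
```

```text
[0.14800809 0.63252562 0.24068702] [-1.79915170e+02  4.58045313e-03  1.66834677e+02] [-76.02494798  18.43098545  -4.01676988  83.15962347   1.29496874
  78.53944092  -3.26085414]invalid input
```

```bash
python3 -m crank '[{"x":-0.03,"y":-0.025,"z":0,"turn":-0.115},{"x":-0.075,"y":-0.063,"z":0,"turn":-0.23},{"x":-0.12,"y":-0.1,"z":0,"turn":-0.23},{"x":-0.165,"y":-0.138,"z":0,"turn":-0.23},{"x":-0.21,"y":-0.176,"z":0,"turn":-0.23},{"x":-0.255,"y":-0.214,"z":0,"turn":-0.23},{"x":-0.3,"y":-0.252,"z":0,"turn":-0.23},{"x":-0.345,"y":-0.29,"z":0,"turn":-0.23},{"x":-0.39,"y":-0.328,"z":0,"turn":-0.23},{"x":-0.435,"y":-0.365,"z":0,"turn":-0.23},{"x":-0.48,"y":-0.403,"z":0,"turn":-0.23},{"x":-0.52,"y":-0.436,"z":0,"turn":-0.23}]' 0.087 20; python3 -c "
from h import *
o=env.get_obs();print(o['tool_pos'],o['tool_rot'],o['qpos'])"
```

```text
time_s: 1.65
tool_pos: [0.556, 0.0878, 0.2415]
tool_rot: [180.0, 0.0, 180.0]
force: [1.2, 0.1, -0.5]
grip_width: 0.0869
grasp_force: 0.0
[0.55596323 0.0878323  0.24154009] [1.79999917e+02 1.19330931e-02 1.79962117e+02] [-34.76441091   7.86146839  25.49416148  96.7094685   -3.47357958
  76.19892986  81.31118983]
```

```bash
python3 -m crank '[{"x":-0.03,"y":-0.04,"z":0,"turn":0},{"x":-0.06,"y":-0.08,"z":0,"turn":0},{"x":-0.078,"y":-0.104,"z":0,"turn":0},{"x":-0.078,"y":-0.104,"z":0,"turn":0},{"x":-0.078,"y":-0.104,"z":0,"turn":0}]'; python3 -c "
from h import *
c=imaging.get_calibration('wrist');im=imaging.read_camera('wrist');print(c);cv2.imwrite('pics/w1.png',im[:,:,::-1])
hsv=cv2.cvtColor(im,cv2.COLOR_RGB2HSV);H,S,V=[hsv[...,i].astype(int) for i in range(3)]
for n,m,z in(('red',((H<8)|(H>172))&(S>150),.085),('yel',(H>20)&(H<35)&(S>120),.048)):
  for ce,a,_ in blobs(m,100): print(n,ce,a,cast('wrist',ce,z,c))
"
```

```text
time_s: 2.28
tool_pos: [0.6327, -0.0129, 0.2411]
tool_rot: [179.9, -0.1, -179.9]
force: [-0.6, 0.7, -1.0]
grip_width: 0.0872
grasp_force: 0.0
{'camera_matrix': array([[266.00789308,   0.        , 258.8013751 ],
       [  0.        , 266.00789308, 192.0730527 ],
       [  0.        ,   0.        ,   1.        ]]), 'position': array([ 0.56652641, -0.01263825,  0.38398294]), 'attitude': array([-1.40084871e+01, -3.31203024e-02,  9.00516415e+01])}
red [114.29476248  90.41656516] 821 [ 0.53046111 -0.16528045  0.085     ]
red [256.80626223 184.67123288] 511 [ 0.63234361 -0.01470132  0.085     ]
yel [173.04228856 179.1840796 ] 804 [ 0.63334954 -0.12266824  0.048     ]
yel [334.7184466  266.94174757] 103 [0.75832362 0.09403853 0.048     ]
```

View pics/w1.png

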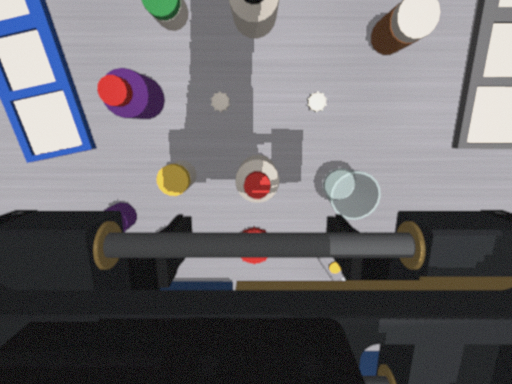

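The wrist view puts the red cap at (257,185), within 2 mm of the top-camera estimate, with the jaws lined up on it. I descend and grip.

```bash
python3 -m crank '[{"x":0,"y":0,"z":0.03,"turn":0},{"x":0,"y":0,"z":0.07,"turn":0},{"x":0,"y":0,"z":0.11,"turn":0},{"x":0,"y":0,"z":0.15,"turn":0},{"x":0,"y":0,"z":0.18,"turn":0},{"x":0,"y":0,"z":0.198,"turn":0},{"x":0,"y":0,"z":0.198,"turn":0},{"x":0,"y":0,"z":0.198,"turn":0}]'
python3 -m crank '[{"x":0,"y":0,"z":0,"turn":0},{"x":0,"y":0,"z":0,"turn":0},{"x":0,"y":0,"z":0,"turn":0},{"x":0,"y":0,"z":0,"turn":0},{"x":0,"y":0,"z":0,"turn":0},{"x":0,"y":0,"z":0,"turn":0},{"x":0,"y":0,"z":0,"turn":0},{"x":0,"y":0,"z":0,"turn":0}]' 0.02 20
```

```text
time_s: 3.32
tool_pos: [0.6342, -0.0137, 0.045]
tool_rot: [180.0, 0.1, -180.0]
force: [-0.6, -0.4, 0.9]
grip_width: 0.0869
grasp_force: 0.0
time_s: 4.32
tool_pos: [0.6332, -0.0141, 0.0437]
tool_rot: [180.0, 0.0, -180.0]
force: [-0.4, -0.5, 2.6]
grip_width: 0.0557
grasp_force: 20.0
```

```bash
python3 -m crank '[{"x":0,"y":0,"z":-0.02,"turn":0},{"x":0,"y":0,"z":-0.05,"turn":0},{"x":0,"y":0,"z":-0.09,"turn":0},{"x":0,"y":0,"z":-0.125,"turn":0},{"x":0.005,"y":-0.02,"z":-0.13,"turn":0},{"x":0.013,"y":-0.055,"z":-0.13,"turn":0},{"x":0.022,"y":-0.095,"z":-0.13,"turn":0},{"x":0.032,"y":-0.135,"z":-0.13,"turn":0},{"x":0.042,"y":-0.175,"z":-0.13,"turn":0},{"x":0.052,"y":-0.215,"z":-0.13,"turn":0},{"x":0.061,"y":-0.255,"z":-0.13,"turn":0},{"x":0.069,"y":-0.287,"z":-0.13,"turn":0}]'
python3 -m crank '[{"x":0,"y":0,"z":0,"turn":0},{"x":0,"y":0,"z":0,"turn":0},{"x":0,"y":0,"z":0,"turn":0}]'
python3 -c "
from h import *
c=imaging.get_calibration('wrist');im=imaging.read_camera('wrist');cv2.imwrite('pics/w2.png',im[:,:,::-1])
hsv=cv2.cvtColor(im,cv2.COLOR_RGB2HSV);H,S,V=[hsv[...,i].astype(int) for i in range(3)]
for ce,a,_ in blobs((S<50)&(V>150),600): print(ce,a,cast('wrist',ce,.006,c))
"
```

```text
time_s: 5.82
tool_pos: [0.5618, -0.304, 0.1729]
tool_rot: [-180.0, -0.1, 179.8]
force: [0.2, 0.1, -0.9]
grip_width: 0.0552
grasp_force: 20.0
time_s: 6.2
tool_pos: [0.5646, -0.2995, 0.1731]
tool_rot: [179.9, -0.0, -179.9]
force: [0.1, 0.5, -0.5]
grip_width: 0.0552
grasp_force: 20.0
[ 93.51068551 104.87586845] 37855 [ 0.47654899 -0.48256395  0.006     ]
[227.58557559  35.23300971] 3605 [ 0.40678466 -0.33197299  0.006     ]
[408.25301136 112.38900568] 35200 [ 0.48380045 -0.13207119  0.006     ]
[243.54121123 111.89512555] 3385 [ 0.48366176 -0.3161849   0.006     ]
[257.60627615 169.90502092] 2390 [ 0.5490554  -0.30041093  0.006     ]
[258.82641921 220.17030568] 1832 [ 0.61167748 -0.29884329  0.006     ]
```

View pics/w2.png

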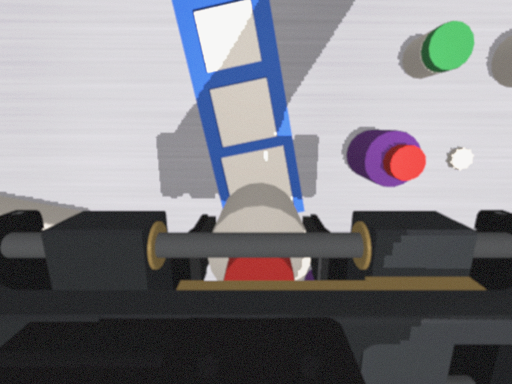

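The wrist view shows the blue recesses at (228,35), (243,112) and (258,170), within 2 mm of the top estimate. The bottle is over the large recess. The purple bottle at (390,160) clears the fingers. I lower it.

```bash
python3 -m crank '[{"x":0.001,"y":-0.001,"z":0.02,"turn":0},{"x":0.001,"y":-0.001,"z":0.05,"turn":0},{"x":0.001,"y":-0.001,"z":0.08,"turn":0},{"x":0.001,"y":-0.001,"z":0.105,"turn":0},{"x":0.001,"y":-0.001,"z":0.115,"turn":0},{"x":0.001,"y":-0.001,"z":0.119,"turn":0},{"x":0.001,"y":-0.001,"z":0.122,"turn":0},{"x":0.001,"y":-0.001,"z":0.122,"turn":0},{"x":0.001,"y":-0.001,"z":0.122,"turn":0}]'
```

```text
time_s: 7.38
tool_pos: [0.5636, -0.3023, 0.0522]
tool_rot: [-180.0, 0.1, -180.0]
force: [-0.2, -0.4, -1.6]
grip_width: 0.0551
grasp_force: 20.0
```

```bash
python3 -m crank '[{"x":0,"y":0,"z":0.001,"turn":0},{"x":0,"y":0,"z":0.002,"turn":0},{"x":0,"y":0,"z":0.002,"turn":0}]'; python3 -m crank '[{"x":0,"y":0,"z":0.001,"turn":0},{"x":0,"y":0,"z":0.001,"turn":0}]';python3 -m crank '[{"x":0,"y":0,"z":0.001,"turn":0},{"x":0,"y":0,"z":0.001,"turn":0}]'
```

```text
time_s: 7.75
tool_pos: [0.5633, -0.302, 0.0497]
tool_rot: [180.0, 0.0, -180.0]
force: [-0.2, 0.8, 0.9]
grip_width: 0.0556
grasp_force: 20.0
time_s: 8.0
tool_pos: [0.5634, -0.3021, 0.0497]
tool_rot: [180.0, 0.0, -180.0]
force: [-3.5, 1.7, 6.6]
grip_width: 0.0561
grasp_force: 20.0
time_s: 8.25
tool_pos: [0.5634, -0.3021, 0.0496]
tool_rot: [179.9, 0.0, -180.0]
force: [-4.6, 3.2, 11.5]
grip_width: 0.055
grasp_force: 20.0
```

Contact is felt. I relax 2 mm, open, rise, and travel to the jar at (.454,.153).

```bash
python3 -m crank '[{"x":0,"y":0,"z":-0.002,"turn":0},{"x":0,"y":0,"z":-0.002,"turn":0}]'; python3 -m crank '[{"x":0,"y":0,"z":0,"turn":0},{"x":0,"y":0,"z":0,"turn":0},{"x":0,"y":0,"z":0,"turn":0},{"x":0,"y":0,"z":0,"turn":0},{"x":0,"y":0,"z":-0.02,"turn":0},{"x":0,"y":0,"z":-0.05,"turn":0},{"x":0,"y":0,"z":-0.1,"turn":0},{"x":0,"y":0,"z":-0.15,"turn":0},{"x":0,"y":0.03,"z":-0.15,"turn":0},{"x":0.01,"y":0.075,"z":-0.15,"turn":0},{"x":0.025,"y":0.125,"z":-0.15,"turn":0},{"x":0.04,"y":0.175,"z":-0.15,"turn":0}]' 0.087
python3 -m crank '[{"x":0.014,"y":0.05,"z":0,"turn":0},{"x":0.028,"y":0.1,"z":0,"turn":0},{"x":0.042,"y":0.15,"z":0,"turn":0},{"x":0.056,"y":0.2,"z":0,"turn":0},{"x":0.065,"y":0.25,"z":0,"turn":0},{"x":0.069,"y":0.28,"z":0,"turn":0},{"x":0.069,"y":0.28,"z":0,"turn":0},{"x":0.069,"y":0.28,"z":0,"turn":0},{"x":0.069,"y":0.28,"z":0,"turn":0}]'
python3 -c "
from h import *
c=imaging.get_calibration('wrist');im=imaging.read_camera('wrist');cv2.imwrite('pics/w3.png',im[:,:,::-1])
hsv=cv2.cvtColor(im,cv2.COLOR_RGB2HSV);H,S,V=[hsv[...,i].astype(int) for i in range(3)]
for ce,a,_ in blobs((S<40)&(V>190),600): print(ce,a,cast('wrist',ce,.07,c))
im=imaging.read_camera('top');cv2.imwrite('pics/t1.png',cv2.resize(im[150:290,300:460],None,fx=4,fy=4)[:,:,::-1])
"
```

```text
time_s: 8.5
tool_pos: [0.5634, -0.3021, 0.0497]
tool_rot: [-180.0, 0.0, -180.0]
force: [-0.1, 0.7, 1.5]
grip_width: 0.0557
grasp_force: 20.0
time_s: 10.0
tool_pos: [0.5229, -0.126, 0.2011]
tool_rot: [180.0, 0.1, 180.0]
force: [0.4, 0.6, -0.5]
grip_width: 0.0865
grasp_force: 0.0
time_s: 11.12
tool_pos: [0.4546, 0.1514, 0.2]
tool_rot: [180.0, 0.0, 179.9]
force: [0.8, 0.2, 0.7]
grip_width: 0.0873
grasp_force: 0.0
[68.97505092 15.89816701] 1964 [ 0.29165739 -0.01987098  0.07      ]
[263.76989799 110.11423625] 58913 [0.37386611 0.15688462 0.07      ]
[388.84079174 128.66996558] 2324 [0.39190856 0.28167471 0.07      ]
[381.57651246 189.85587189] 2248 [0.45470702 0.28132931 0.07      ]
[249.97522124 270.52861357] 3390 [0.54914552 0.14146849 0.07      ]
```

View pics/w3.png

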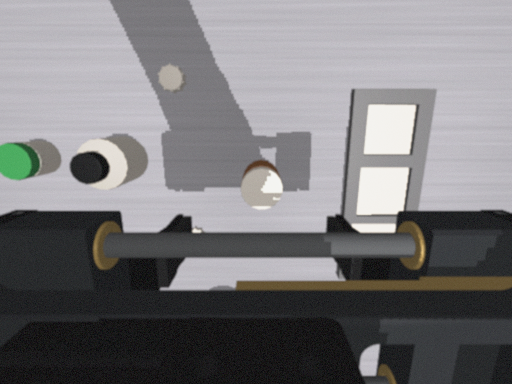

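View pics/t1.png

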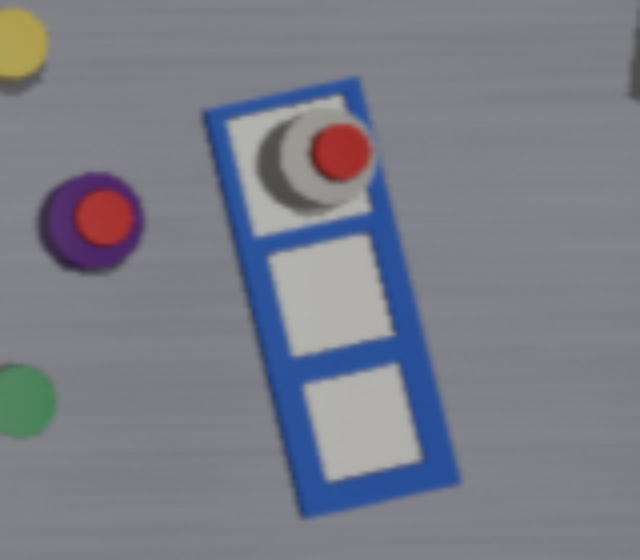

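The red bottle stands in the large recess. The jar lid at (262,188) casts to about (.454,.153), right below the TCP.

```bash
python3 -m crank '[{"x":0,"y":0.001,"z":0.03,"turn":0},{"x":0,"y":0.001,"z":0.07,"turn":0},{"x":0,"y":0.001,"z":0.11,"turn":0},{"x":0,"y":0.001,"z":0.145,"turn":0},{"x":0,"y":0.001,"z":0.16,"turn":0},{"x":0,"y":0.001,"z":0.16,"turn":0},{"x":0,"y":0.001,"z":0.16,"turn":0}]'
python3 -m crank '[{"x":0,"y":0,"z":0,"turn":0},{"x":0,"y":0,"z":0,"turn":0},{"x":0,"y":0,"z":0,"turn":0},{"x":0,"y":0,"z":0,"turn":0},{"x":0,"y":0,"z":0,"turn":0},{"x":0,"y":0,"z":0,"turn":0},{"x":0,"y":0,"z":0,"turn":0},{"x":0,"y":0,"z":0,"turn":0}]' 0.02 20
```

```text
time_s: 12.1
tool_pos: [0.4553, 0.1543, 0.0409]
tool_rot: [179.9, 0.1, -180.0]
force: [1.0, 0.8, 0.9]
grip_width: 0.0868
grasp_force: 0.0
time_s: 13.1
tool_pos: [0.4541, 0.154, 0.0396]
tool_rot: [180.0, 0.0, -180.0]
force: [-0.7, 0.4, 0.9]
grip_width: 0.0455
grasp_force: 20.0
```

```bash
python3 -m crank '[{"x":0,"y":0,"z":-0.02,"turn":0},{"x":0,"y":0,"z":-0.055,"turn":0},{"x":0,"y":0,"z":-0.095,"turn":0},{"x":0,"y":0,"z":-0.13,"turn":0},{"x":-0.002,"y":-0.02,"z":-0.14,"turn":0},{"x":-0.004,"y":-0.055,"z":-0.14,"turn":0},{"x":-0.006,"y":-0.095,"z":-0.14,"turn":0},{"x":-0.009,"y":-0.135,"z":-0.14,"turn":0},{"x":-0.011,"y":-0.175,"z":-0.14,"turn":0},{"x":-0.014,"y":-0.215,"z":-0.14,"turn":0},{"x":-0.016,"y":-0.255,"z":-0.14,"turn":0},{"x":-0.018,"y":-0.295,"z":-0.14,"turn":0}]'
python3 -m crank '[{"x":-0.003,"y":-0.04,"z":0,"turn":0},{"x":-0.006,"y":-0.08,"z":0,"turn":0},{"x":-0.009,"y":-0.12,"z":0,"turn":0},{"x":-0.011,"y":-0.155,"z":0,"turn":0},{"x":-0.012,"y":-0.176,"z":0,"turn":0},{"x":-0.012,"y":-0.176,"z":0,"turn":0},{"x":-0.012,"y":-0.176,"z":0,"turn":0},{"x":-0.012,"y":-0.176,"z":0,"turn":0}]'
```

```text
time_s: 14.6
tool_pos: [0.4704, -0.1437, 0.178]
tool_rot: [-180.0, -0.1, 179.9]
force: [1.2, 0.6, -0.9]
grip_width: 0.0454
grasp_force: 20.0
time_s: 15.6
tool_pos: [0.4842, -0.3158, 0.1791]
tool_rot: [179.9, -0.0, -179.9]
force: [-0.6, -0.5, -1.3]
grip_width: 0.0455
grasp_force: 20.0
```

```bash
python3 -m crank '[{"x":0,"y":-0.001,"z":0.02,"turn":0},{"x":0,"y":-0.001,"z":0.055,"turn":0},{"x":0,"y":-0.001,"z":0.09,"turn":0},{"x":0,"y":-0.001,"z":0.115,"turn":0},{"x":0,"y":-0.001,"z":0.125,"turn":0},{"x":0,"y":-0.001,"z":0.129,"turn":0},{"x":0,"y":-0.001,"z":0.132,"turn":0},{"x":0,"y":-0.001,"z":0.133,"turn":0},{"x":0,"y":-0.001,"z":0.133,"turn":0},{"x":0,"y":-0.001,"z":0.133,"turn":0}]'; python3 -m crank '[{"x":0,"y":0,"z":0.001,"turn":0},{"x":0,"y":0,"z":0.001,"turn":0}]'
```

```text
time_s: 16.85
tool_pos: [0.4845, -0.3182, 0.0469]
tool_rot: [-180.0, 0.0, -180.0]
force: [-0.5, 0.3, -0.3]
grip_width: 0.0456
grasp_force: 20.0
time_s: 17.1
tool_pos: [0.4844, -0.3181, 0.0456]
tool_rot: [-180.0, 0.0, -180.0]
force: [0.6, 0.3, -0.2]
grip_width: 0.0457
grasp_force: 20.0
```

```bash
python3 -m crank '[{"x":0,"y":0,"z":0.001,"turn":0},{"x":0,"y":0,"z":0.001,"turn":0}]'; python3 -m crank '[{"x":0,"y":0,"z":0.0005,"turn":0},{"x":0,"y":0,"z":0.0005,"turn":0}]'
```

```text
time_s: 17.35
tool_pos: [0.4844, -0.3181, 0.0456]
tool_rot: [180.0, 0.0, -180.0]
force: [-2.2, 1.5, 7.3]
grip_width: 0.0453
grasp_force: 20.0
time_s: 17.6
tool_pos: [0.4844, -0.3181, 0.0456]
tool_rot: [179.9, 0.0, -180.0]
force: [-3.0, 2.3, 10.0]
grip_width: 0.0455
grasp_force: 20.0
```

```bash
python3 -m crank '[{"x":0,"y":0,"z":-0.0015,"turn":0},{"x":0,"y":0,"z":-0.0015,"turn":0}]'; python3 -m crank '[{"x":0,"y":0,"z":0,"turn":0},{"x":0,"y":0,"z":0,"turn":0},{"x":0,"y":0,"z":0,"turn":0},{"x":0,"y":0,"z":0,"turn":0},{"x":0,"y":0,"z":-0.02,"turn":0},{"x":0,"y":0,"z":-0.05,"turn":0},{"x":0,"y":0,"z":-0.1,"turn":0},{"x":0,"y":0,"z":-0.15,"turn":0},{"x":0.01,"y":0.035,"z":-0.15,"turn":0},{"x":0.025,"y":0.085,"z":-0.15,"turn":0},{"x":0.04,"y":0.135,"z":-0.15,"turn":0},{"x":0.0575,"y":0.191,"z":-0.15,"turn":0}]' 0.087
python3 -m crank '[{"x":0,"y":0,"z":0,"turn":0},{"x":0,"y":0,"z":0,"turn":0},{"x":0,"y":0,"z":0,"turn":0}]'
python3 -c "
from h import *
c=imaging.get_calibration('wrist');im=imaging.read_camera('wrist');cv2.imwrite('pics/w4.png',im[:,:,::-1])
hsv=cv2.cvtColor(im,cv2.COLOR_RGB2HSV);H,S,V=[hsv[...,i].astype(int) for i in range(3)]
for ce,a,_ in blobs((H>50)&(H<85)&(S>100),200): print(ce,a,cast('wrist',ce,.048,c))
"
```

```text
time_s: 17.85
tool_pos: [0.4843, -0.3181, 0.0456]
tool_rot: [-180.0, 0.0, -180.0]
force: [-1.5, -0.2, 1.9]
grip_width: 0.0455
grasp_force: 20.0
time_s: 19.35
tool_pos: [0.4264, -0.1263, 0.197]
tool_rot: [180.0, 0.2, 179.9]
force: [1.1, 1.1, -0.3]
grip_width: 0.0873
grasp_force: 0.0
time_s: 19.73
tool_pos: [0.427, -0.1287, 0.1961]
tool_rot: [-180.0, 0.0, 179.8]
force: [0.1, 0.0, -0.1]
grip_width: 0.0869
grasp_force: 0.0
[263.73738414 184.78784758] 971 [ 0.42535095 -0.12294316  0.048     ]
```

View pics/w4.png

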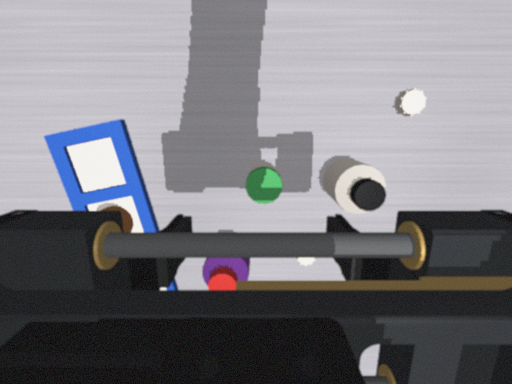

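Green pot at (264,185) casts to (.4255,-.124). The black bottle at (360,190) leaves about 18 mm of clearance to the finger. I descend to z = .039 so the palm stays above its cap.

```bash
python3 -m crank '[{"x":0.001,"y":0.001,"z":0.03,"turn":0},{"x":0.001,"y":0.001,"z":0.07,"turn":0},{"x":0.001,"y":0.001,"z":0.11,"turn":0},{"x":0.001,"y":0.001,"z":0.143,"turn":0},{"x":0.001,"y":0.001,"z":0.157,"turn":0},{"x":0.001,"y":0.001,"z":0.157,"turn":0},{"x":0.001,"y":0.001,"z":0.157,"turn":0}]'
python3 -m crank '[{"x":0,"y":0,"z":0,"turn":0},{"x":0,"y":0,"z":0,"turn":0},{"x":0,"y":0,"z":0,"turn":0},{"x":0,"y":0,"z":0,"turn":0},{"x":0,"y":0,"z":0,"turn":0},{"x":0,"y":0,"z":0,"turn":0},{"x":0,"y":0,"z":0,"turn":0},{"x":0,"y":0,"z":0,"turn":0}]' 0.02 15
```

```text
time_s: 20.65
tool_pos: [0.4268, -0.1266, 0.0397]
tool_rot: [-180.0, 0.1, 180.0]
force: [0.4, -0.7, 0.6]
grip_width: 0.0872
grasp_force: 0.0
time_s: 21.65
tool_pos: [0.4257, -0.1259, 0.0386]
tool_rot: [180.0, -0.0, -180.0]
force: [0.0, 0.7, 1.1]
grip_width: 0.0415
grasp_force: 15.0
```

```bash
python3 -m crank '[{"x":0,"y":0,"z":-0.02,"turn":0},{"x":0,"y":0,"z":-0.055,"turn":0},{"x":0,"y":0,"z":-0.09,"turn":0},{"x":0.002,"y":-0.02,"z":-0.11,"turn":0},{"x":0.006,"y":-0.055,"z":-0.11,"turn":0},{"x":0.009,"y":-0.095,"z":-0.11,"turn":0},{"x":0.012,"y":-0.135,"z":-0.11,"turn":0},{"x":0.015,"y":-0.175,"z":-0.11,"turn":0},{"x":0.018,"y":-0.206,"z":-0.11,"turn":0},{"x":0.018,"y":-0.206,"z":-0.11,"turn":0},{"x":0.018,"y":-0.206,"z":-0.11,"turn":0},{"x":0.018,"y":-0.206,"z":-0.11,"turn":0}]'
python3 -m crank '[{"x":0,"y":0,"z":0.02,"turn":0},{"x":0,"y":0,"z":0.05,"turn":0},{"x":0,"y":0,"z":0.08,"turn":0},{"x":0,"y":0,"z":0.094,"turn":0},{"x":0,"y":0,"z":0.1,"turn":0},{"x":0,"y":0,"z":0.103,"turn":0},{"x":0,"y":0,"z":0.104,"turn":0},{"x":0,"y":0,"z":0.104,"turn":0},{"x":0,"y":0,"z":0.104,"turn":0}]'
python3 -m crank '[{"x":0,"y":0,"z":0.001,"turn":0},{"x":0,"y":0,"z":0.001,"turn":0}]'; python3 -m crank '[{"x":0,"y":0,"z":0.0005,"turn":0},{"x":0,"y":0,"z":0.0005,"turn":0}]'
```

```text
time_s: 23.15
tool_pos: [0.4081, -0.3307, 0.1483]
tool_rot: [179.9, 0.0, -179.9]
force: [-0.4, 0.1, -0.6]
grip_width: 0.0416
grasp_force: 15.0
time_s: 24.28
tool_pos: [0.408, -0.3322, 0.0449]
tool_rot: [-180.0, 0.0, -180.0]
force: [-1.1, 0.7, -0.9]
grip_width: 0.0416
grasp_force: 15.0
time_s: 24.52
tool_pos: [0.4081, -0.3323, 0.0446]
tool_rot: [180.0, 0.0, -180.0]
force: [-1.7, 1.1, 7.4]
grip_width: 0.0417
grasp_force: 15.0
time_s: 24.78
tool_pos: [0.4081, -0.3323, 0.0445]
tool_rot: [179.9, 0.1, -180.0]
force: [-2.6, 3.1, 11.6]
grip_width: 0.0413
grasp_force: 15.0
```

```bash
python3 -m crank '[{"x":0,"y":0,"z":-0.0015,"turn":0},{"x":0,"y":0,"z":-0.0015,"turn":0}]'; python3 -m crank '[{"x":0,"y":0,"z":0,"turn":0},{"x":0,"y":0,"z":0,"turn":0},{"x":0,"y":0,"z":0,"turn":0},{"x":0,"y":0,"z":0,"turn":0},{"x":0,"y":0,"z":-0.02,"turn":0},{"x":0,"y":0,"z":-0.05,"turn":0},{"x":0,"y":0,"z":-0.1,"turn":0},{"x":0,"y":0,"z":-0.15,"turn":0},{"x":-0.005,"y":0.035,"z":-0.15,"turn":0},{"x":-0.01,"y":0.085,"z":-0.15,"turn":0},{"x":-0.015,"y":0.135,"z":-0.15,"turn":0},{"x":-0.02,"y":0.19,"z":-0.15,"turn":0}]' 0.087
python3 -m crank '[{"x":-0.002,"y":0.05,"z":0,"turn":0},{"x":-0.002,"y":0.1,"z":0,"turn":0},{"x":-0.002,"y":0.122,"z":0,"turn":0},{"x":-0.002,"y":0.122,"z":0,"turn":0},{"x":-0.002,"y":0.122,"z":0,"turn":0},{"x":-0.002,"y":0.122,"z":0,"turn":0}]'
python3 -c "
from h import *
c=imaging.get_calibration('wrist');im=imaging.read_camera('wrist')
V=im.max(2)
m=(V<60);
for ce,a,_ in blobs(m,200): print(ce,a,cast('wrist',ce,.085,c)) if a<3000 else 0
im=imaging.read_camera('top');cv2.imwrite('pics/t2.png',cv2.resize(im[150:290,300:460],None,fx=4,fy=4)[:,:,::-1])
"
```

```text
time_s: 25.02
tool_pos: [0.4078, -0.3321, 0.0446]
tool_rot: [-180.0, 0.0, -180.0]
force: [0.7, -0.5, 2.0]
grip_width: 0.0418
grasp_force: 15.0
time_s: 26.52
tool_pos: [0.4279, -0.1413, 0.1961]
tool_rot: [180.0, 0.2, 179.9]
force: [1.4, 0.9, -0.6]
grip_width: 0.087
grasp_force: 0.0
time_s: 27.28
tool_pos: [0.4298, -0.0215, 0.1949]
tool_rot: [180.0, 0.0, 179.9]
force: [0.3, -0.9, 0.2]
grip_width: 0.0872
grasp_force: 0.0
[260.99856115 192.21438849] 695 [ 0.42700018 -0.01900782  0.085     ]
[178.555 226.   ] 400 [ 0.46203666 -0.1024408   0.085     ]
[339.01015228 225.90609137] 394 [0.46234388 0.05987877 0.085     ]
[485.04413146 364.12159624] 2130 [0.63488259 0.24275458 0.085     ]
```

View pics/t2.png

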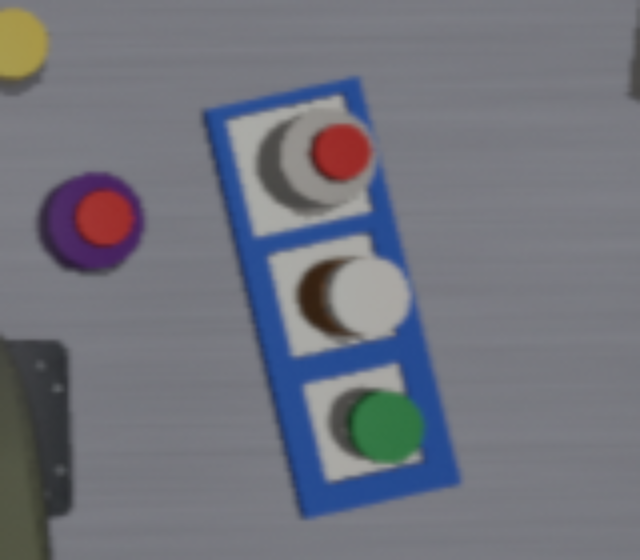

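The blue kit is complete and upright. Black cap casts to (.427,-.019). I pick it up.

```bash
python3 -m crank '[{"x":0.001,"y":0.001,"z":0.03,"turn":0},{"x":0.001,"y":0.001,"z":0.07,"turn":0},{"x":0.001,"y":0.001,"z":0.11,"turn":0},{"x":0.001,"y":0.001,"z":0.14,"turn":0},{"x":0.001,"y":0.001,"z":0.151,"turn":0},{"x":0.001,"y":0.001,"z":0.151,"turn":0},{"x":0.001,"y":0.001,"z":0.151,"turn":0}]'
python3 -m crank '[{"x":0,"y":0,"z":0,"turn":0},{"x":0,"y":0,"z":0,"turn":0},{"x":0,"y":0,"z":0,"turn":0},{"x":0,"y":0,"z":0,"turn":0},{"x":0,"y":0,"z":0,"turn":0},{"x":0,"y":0,"z":0,"turn":0},{"x":0,"y":0,"z":0,"turn":0},{"x":0,"y":0,"z":0,"turn":0}]' 0.02 20
```

```text
time_s: 28.25
tool_pos: [0.4298, -0.0191, 0.0447]
tool_rot: [180.0, 0.1, -180.0]
force: [1.3, 1.4, -0.0]
grip_width: 0.0868
grasp_force: 0.0
time_s: 29.25
tool_pos: [0.4287, -0.019, 0.0436]
tool_rot: [180.0, 0.0, -180.0]
force: [-1.1, -0.3, 3.0]
grip_width: 0.0557
grasp_force: 20.0
```

```bash
python3 -m crank '[{"x":0,"y":0,"z":-0.02,"turn":0},{"x":0,"y":0,"z":-0.05,"turn":0},{"x":0,"y":0,"z":-0.09,"turn":0},{"x":0,"y":0,"z":-0.125,"turn":0},{"x":-0.007,"y":0.02,"z":-0.13,"turn":0},{"x":-0.02,"y":0.055,"z":-0.13,"turn":0},{"x":-0.035,"y":0.095,"z":-0.13,"turn":0},{"x":-0.05,"y":0.135,"z":-0.13,"turn":0},{"x":-0.065,"y":0.175,"z":-0.13,"turn":0},{"x":-0.08,"y":0.215,"z":-0.13,"turn":0},{"x":-0.095,"y":0.255,"z":-0.13,"turn":0},{"x":-0.11,"y":0.295,"z":-0.13,"turn":0}]'
python3 -m crank '[{"x":-0.01,"y":0.025,"z":0,"turn":0},{"x":-0.014,"y":0.035,"z":0,"turn":0},{"x":-0.014,"y":0.035,"z":0,"turn":0},{"x":-0.014,"y":0.035,"z":0,"turn":0},{"x":-0.014,"y":0.035,"z":0,"turn":0}]'
python3 -c "
from h import *
c=imaging.get_calibration('wrist');im=imaging.read_camera('wrist');cv2.imwrite('pics/w5.png',im[:,:,::-1])
hsv=cv2.cvtColor(im,cv2.COLOR_RGB2HSV);H,S,V=[hsv[...,i].astype(int) for i in range(3)]
for ce,a,_ in blobs((S<50)&(V>150),600): print(ce,a,cast('wrist',ce,.006,c))
"
```

```text
time_s: 30.75
tool_pos: [0.5377, 0.2783, 0.1709]
tool_rot: [-179.9, -0.2, -179.9]
force: [-0.4, -0.2, -0.9]
grip_width: 0.0556
grasp_force: 20.0
time_s: 31.38
tool_pos: [0.5526, 0.3097, 0.1738]
tool_rot: [180.0, 0.0, 179.9]
force: [0.8, 0.5, -1.1]
grip_width: 0.0556
grasp_force: 20.0
[ 77.09085389 121.05745878] 31292 [0.48128803 0.10504127 0.006     ]
[355.65740894  85.51647351] 48320 [0.44426027 0.41610214 0.006     ]
[259.88729875 168.91413238] 2236 [0.53611944 0.31128525 0.006     ]
[258.93336887 220.01865672] 1876 [0.59986549 0.31005983 0.006     ]
```

View pics/w5.png

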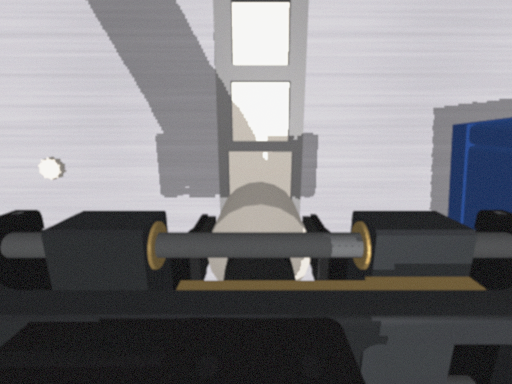

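The grey tray column is centred at u≈260 (y≈.311) under the bottle. I lower it.

```bash
python3 -m crank '[{"x":0,"y":0,"z":0.02,"turn":0},{"x":0,"y":0,"z":0.05,"turn":0},{"x":0,"y":0,"z":0.08,"turn":0},{"x":0,"y":0,"z":0.105,"turn":0},{"x":0,"y":0,"z":0.116,"turn":0},{"x":0,"y":0,"z":0.121,"turn":0},{"x":0,"y":0,"z":0.123,"turn":0},{"x":0,"y":0,"z":0.123,"turn":0},{"x":0,"y":0,"z":0.123,"turn":0}]'
python3 -m crank '[{"x":0,"y":0,"z":0.001,"turn":0},{"x":0,"y":0,"z":0.001,"turn":0}]'; python3 -m crank '[{"x":0,"y":0,"z":0.001,"turn":0},{"x":0,"y":0,"z":0.001,"turn":0}]'
```

```text
time_s: 32.55
tool_pos: [0.5531, 0.3112, 0.0514]
tool_rot: [180.0, 0.1, -180.0]
force: [0.0, -0.2, -0.9]
grip_width: 0.0554
grasp_force: 20.0
time_s: 32.8
tool_pos: [0.5526, 0.311, 0.0498]
tool_rot: [180.0, 0.0, -180.0]
force: [-0.4, 0.5, -0.4]
grip_width: 0.0554
grasp_force: 20.0
time_s: 33.05
tool_pos: [0.5527, 0.3111, 0.0498]
tool_rot: [180.0, 0.0, -180.0]
force: [-2.7, -2.3, 5.6]
grip_width: 0.0554
grasp_force: 20.0
```

```bash
python3 -m crank '[{"x":0,"y":0,"z":-0.001,"turn":0},{"x":0,"y":0,"z":-0.001,"turn":0},{"x":0,"y":0,"z":-0.001,"turn":0},{"x":0,"y":0,"z":-0.001,"turn":0},{"x":0,"y":0,"z":-0.02,"turn":0},{"x":0,"y":0,"z":-0.05,"turn":0},{"x":0,"y":0,"z":-0.1,"turn":0},{"x":0,"y":0,"z":-0.15,"turn":0},{"x":-0.005,"y":-0.035,"z":-0.15,"turn":0},{"x":-0.015,"y":-0.085,"z":-0.15,"turn":0},{"x":-0.025,"y":-0.135,"z":-0.15,"turn":0},{"x":-0.035,"y":-0.185,"z":-0.15,"turn":0}]' 0.087
python3 -m crank '[{"x":-0.01,"y":-0.05,"z":0,"turn":0},{"x":-0.02,"y":-0.1,"z":0,"turn":0},{"x":-0.03,"y":-0.15,"z":0,"turn":0},{"x":-0.04,"y":-0.2,"z":0,"turn":0},{"x":-0.046,"y":-0.25,"z":0,"turn":0},{"x":-0.046,"y":-0.25,"z":0,"turn":0},{"x":-0.046,"y":-0.25,"z":0,"turn":0},{"x":-0.046,"y":-0.25,"z":0,"turn":0}]'
python3 -c "
from h import *
c=imaging.get_calibration('wrist');im=imaging.read_camera('wrist');cv2.imwrite('pics/w6.png',im[:,:,::-1])
hsv=cv2.cvtColor(im,cv2.COLOR_RGB2HSV);H,S,V=[hsv[...,i].astype(int) for i in range(3)]
for ce,a,_ in blobs((H>20)&(H<35)&(S>120),200): print(ce,a,cast('wrist',ce,.048,c))
"
```

```text
time_s: 34.55
tool_pos: [0.5881, 0.1244, 0.2004]
tool_rot: [179.9, 0.1, -180.0]
force: [0.3, -0.2, -0.4]
grip_width: 0.0867
grasp_force: 0.0
time_s: 35.55
tool_pos: [0.634, -0.1219, 0.199]
tool_rot: [179.9, 0.0, -179.8]
force: [-0.6, -0.1, 0.6]
grip_width: 0.0871
grasp_force: 0.0
[256.14621677 184.97137014] 978 [ 0.63317792 -0.12437314  0.048     ]
```

View pics/w6.png

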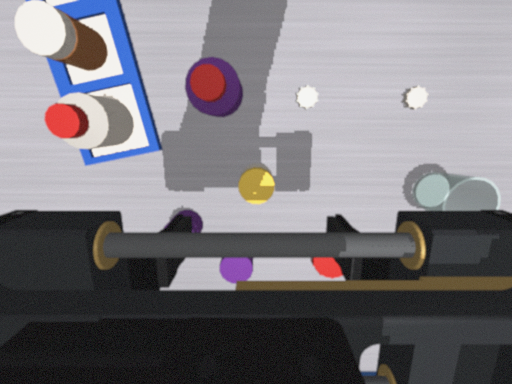

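The yellow pot at (256,185) is directly below the jaws. The purple pots (185,222) and (236,267) and the purple bottle (213,85) clear the fingers.

```bash
python3 -m crank '[{"x":0.001,"y":0,"z":0.03,"turn":0},{"x":0.001,"y":0,"z":0.07,"turn":0},{"x":0.001,"y":0,"z":0.11,"turn":0},{"x":0.001,"y":0,"z":0.145,"turn":0},{"x":0.001,"y":0,"z":0.161,"turn":0},{"x":0.001,"y":0,"z":0.161,"turn":0},{"x":0.001,"y":0,"z":0.161,"turn":0}]'
python3 -m crank '[{"x":0,"y":0,"z":0,"turn":0},{"x":0,"y":0,"z":0,"turn":0},{"x":0,"y":0,"z":0,"turn":0},{"x":0,"y":0,"z":0,"turn":0},{"x":0,"y":0,"z":0,"turn":0},{"x":0,"y":0,"z":0,"turn":0},{"x":0,"y":0,"z":0,"turn":0},{"x":0,"y":0,"z":0,"turn":0}]' 0.02 15
```

```text
time_s: 36.48
tool_pos: [0.6339, -0.1241, 0.0393]
tool_rot: [-180.0, 0.2, -180.0]
force: [0.8, 0.0, 0.9]
grip_width: 0.0866
grasp_force: 0.0
time_s: 37.48
tool_pos: [0.6327, -0.124, 0.0376]
tool_rot: [180.0, 0.0, -180.0]
force: [-0.6, 0.1, 0.3]
grip_width: 0.0412
grasp_force: 15.0
```

```bash
python3 -m crank '[{"x":0,"y":0,"z":-0.02,"turn":0},{"x":0,"y":0,"z":-0.055,"turn":0},{"x":0,"y":0,"z":-0.095,"turn":0},{"x":0,"y":0,"z":-0.13,"turn":0},{"x":0.01,"y":0.018,"z":-0.14,"turn":0},{"x":0.026,"y":0.047,"z":-0.14,"turn":0},{"x":0.045,"y":0.082,"z":-0.14,"turn":0},{"x":0.065,"y":0.118,"z":-0.14,"turn":0},{"x":0.085,"y":0.155,"z":-0.14,"turn":0},{"x":0.105,"y":0.191,"z":-0.14,"turn":0},{"x":0.125,"y":0.228,"z":-0.14,"turn":0},{"x":0.145,"y":0.264,"z":-0.14,"turn":0}]'
python3 -m crank '[{"x":0.02,"y":0.036,"z":0,"turn":0},{"x":0.04,"y":0.073,"z":0,"turn":0},{"x":0.06,"y":0.11,"z":0,"turn":0},{"x":0.08,"y":0.145,"z":0,"turn":0},{"x":0.09,"y":0.165,"z":0,"turn":0},{"x":0.094,"y":0.171,"z":0,"turn":0},{"x":0.094,"y":0.171,"z":0,"turn":0},{"x":0.094,"y":0.171,"z":0,"turn":0},{"x":0.094,"y":0.171,"z":0,"turn":0}]'
```

```text
time_s: 38.98
tool_pos: [0.4872, 0.141, 0.1791]
tool_rot: [179.9, 0.1, 180.0]
force: [0.9, 1.0, -1.1]
grip_width: 0.0421
grasp_force: 15.0
time_s: 40.1
tool_pos: [0.3942, 0.3099, 0.1777]
tool_rot: [-180.0, 0.0, 179.9]
force: [0.6, -0.1, 0.6]
grip_width: 0.0416
grasp_force: 15.0
```

Target TCP z is .0436.

```bash
python3 -m crank '[{"x":0,"y":0,"z":0.02,"turn":0},{"x":0,"y":0,"z":0.055,"turn":0},{"x":0,"y":0,"z":0.09,"turn":0},{"x":0,"y":0,"z":0.115,"turn":0},{"x":0,"y":0,"z":0.127,"turn":0},{"x":0,"y":0,"z":0.131,"turn":0},{"x":0,"y":0,"z":0.133,"turn":0},{"x":0,"y":0,"z":0.133,"turn":0},{"x":0,"y":0,"z":0.133,"turn":0}]'
python3 -m crank '[{"x":0,"y":0,"z":0.001,"turn":0},{"x":0,"y":0,"z":0.001,"turn":0}]'; python3 -m crank '[{"x":0,"y":0,"z":0.001,"turn":0},{"x":0,"y":0,"z":0.001,"turn":0}]'
```

```text
time_s: 41.22
tool_pos: [0.3939, 0.3113, 0.0452]
tool_rot: [179.9, 0.1, -180.0]
force: [0.7, 0.1, -1.1]
grip_width: 0.0415
grasp_force: 15.0
time_s: 41.48
tool_pos: [0.3936, 0.3109, 0.0437]
tool_rot: [180.0, 0.0, -180.0]
force: [0.3, -0.4, -0.5]
grip_width: 0.0415
grasp_force: 15.0
time_s: 41.72
tool_pos: [0.3937, 0.311, 0.0434]
tool_rot: [180.0, -0.0, -180.0]
force: [-2.3, -0.2, 6.5]
grip_width: 0.0419
grasp_force: 15.0
```

Contact. I release, rise, move toward the middle, and check with the top camera.

```bash
python3 -m crank '[{"x":0,"y":0,"z":-0.001,"turn":0},{"x":0,"y":0,"z":-0.001,"turn":0},{"x":0,"y":0,"z":-0.001,"turn":0},{"x":0,"y":0,"z":-0.001,"turn":0},{"x":0,"y":0,"z":-0.02,"turn":0},{"x":0,"y":0,"z":-0.05,"turn":0},{"x":0,"y":0,"z":-0.1,"turn":0},{"x":0,"y":0,"z":-0.16,"turn":0},{"x":-0.01,"y":-0.05,"z":-0.18,"turn":0},{"x":-0.03,"y":-0.1,"z":-0.18,"turn":0},{"x":-0.05,"y":-0.15,"z":-0.18,"turn":0},{"x":-0.05,"y":-0.2,"z":-0.18,"turn":0}]' 0.087
python3 -m crank '[{"x":0,"y":-0.05,"z":0,"turn":0},{"x":0,"y":-0.1,"z":0,"turn":0},{"x":0,"y":-0.1,"z":0,"turn":0},{"x":0,"y":-0.1,"z":0,"turn":0}]'
python3 -c "
from h import *
im=imaging.read_camera('top');b=imaging.read_camera('scene')
cv2.imwrite('pics/end.png',np.vstack([cv2.resize(im[90:290,80:420],(680,400)),cv2.resize(b[120:270,90:440],(680,200*0+190))])[:,:,::-1])
"
```

```text
time_s: 43.22
tool_pos: [0.4446, 0.1088, 0.2227]
tool_rot: [-180.0, 0.1, 179.9]
force: [0.2, -0.4, -0.1]
grip_width: 0.087
grasp_force: 0.0
time_s: 43.72
tool_pos: [0.4436, 0.0115, 0.2226]
tool_rot: [180.0, 0.0, -180.0]
force: [0.1, 0.5, -0.0]
grip_width: 0.0869
grasp_force: 0.0
```

View pics/end.png

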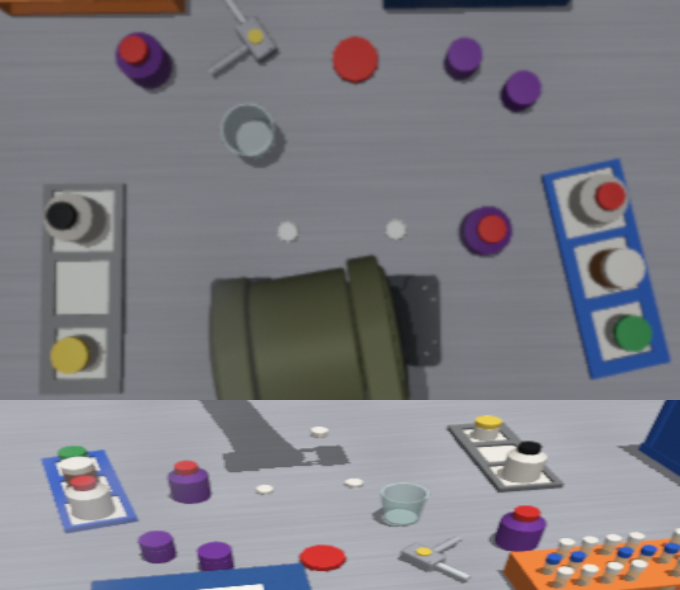

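All five items stand upright in their recesses: black (62,215), yellow (70,355), red (610,195), jar (625,268) and green (633,333). The beaker at (248,130) and the purple look-alikes are undisturbed. I hand in the job.

```bash
python3 -c "
from cell import env
print(env.sign_off())"
```

```text
the job is handed in; nothing more can be done
None
```

I filled both kits and handed the job in at about 44 s of the 136 s allowed; the last pictures show all five items upright in their own recesses and the beaker where it was, but sign-off gave no verdict.

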